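# Load a sample tube and pump the carousel to the reader

### The arm

A 7-joint arm with a two-finger parallel gripper is mounted at the origin on the work surface. World frame = base frame: x ahead of the robot, y to its left, z up, the work surface at z = 0. Lengths are in m, angles in rad, forces in N, time in s.
With the tool pointing down it reaches from about 0.4 to 0.875 m from the base axis. Payload 19.3 kg.
Tool frame: the origin (TCP) lies at the very end of the fingers, on their centre line; the grasp point (between the pads) lies 19 mm behind it; z points along the fingers, y is the line along which they close (so a half turn about z gives the same grasp; the last joint's range is limited). The gripper opens to 85 mm and grips with 20 to 120 N. Pads are 22 mm wide; open, the fingers measure 114 mm over their backs; the gripper's body (76 mm by 85 mm) begins 54 mm behind the grasp point. The pads swing forward as they close: fully open they stand 13 mm farther back than shut.
Start: joints at [1.086, 0.521, -0.036, 1.599, 0.021, 1.021, -0.113], TCP at [0.252, -0.572, 0.21] pointing down, gripper open.
Joint ranges: [-2.91, 2.91], [-0.3, 2.13], [-1.5, 1.42], [0.17, 2.43], [-1.26, 4.41], [0.16, 1.93], [-2.52, 2.52]. Speed limits (rad/s): [1.89, 1.89, 2.39, 2.39, 3.01, 3.01, 3.01].

### API

Orientations are given as [roll, pitch, yaw] about the fixed x, y, z axes, in that order (R = Rz(yaw) Ry(pitch) Rx(roll)).
In Python, from workcell import bot gives the robot as it stands. The module is installed in compiled form; this text tells all that it offers.
- The arm moves only by the tool apply_moves, never from a script. Its arguments are lists of equal length, an entry for each row: "claw": the finger opening in m, from 0 to 0.0854; "xyz": the shift along the tool's x, y, z in m, a list of three; "twist": the turn, a rotation vector about the tool's x, y, z in rad, a list of three. A call has 1 to 20 rows; each row shifts and turns the commanded pose from where the row before left it, along the tool's axes as they then stand; what a row does not reach is not made up. A row lasts 1/10 s, in which the tool goes at most 50 mm and 8.59 degrees, less where a joint would pass 70% of its speed; a pose out of reach is approached as far as the arm can. A call with a gripper value outside its range is refused whole. The fingers move at their own pace and stop on an object; "force" is the grip in N (left out, the last holds). Time passes only in rows, so rows that do not move let the fingers close. It gives the time, the measured TCP pose, the force, the opening and the grip force at its end, in the units of the state.
- bot.observe(): the state, without advancing time (a new reading comes with each control period).
- bot.grab_frame(name): name is "side" or "top" or "wrist"; returns a dict with "img" (400x640x3 uint8, red, green, blue), "vfov" (degrees; the focal length in pixels is half the picture's height over the tangent of half this angle, whatever the lens; pixels are square), "cx", "cy" (the principal point, pixels), "view" (4x4, takes a point from world to camera coordinates). Camera axes: x right, y up, looking along -z (the intrinsics and any distortion apply to the point x, -y, -z); pixel columns grow to the right and rows downward; lengths in m; the calibration is good to about 2 mm. A picture is of the moment at which its call begins. There is no depth.
- bot.job_done(): hands the job in; it is judged then, once.
Trained networks look in the newest picture that a camera, given by its name, has taken for a name from the list of things; names that differ only in an ending like _2 or _b are one class to them, and where a whole thing is asked for, a point or a joint stands for the part that bears it (a point fixed in the world has none). Each returns a list of dicts, best first, with "score" (0 to 1); they miss things now and then, are a little off and sometimes report something else, mostly with a low value. They report only what shows in the picture. A call takes as long as a camera call. They do not tell look-alikes from the thing itself.
- bot.find_in(camera, query): "position" ([x, y, z] in m, in world coordinates, good to about 4 mm: the middle of the surface that is visible of it).
The state is a dict: "clock": time; "qpos": joint angles; "qd": joint speeds; "joint_efforts": joint torques, N m; "position": TCP position; "tool_rot": TCP orientation; "force": force on the tool from outside, world axes, zero at the start; "moment": the same for the moment, N m; "grip_width": finger opening in m; "finger_force": force on a finger pad.
Only numpy, scipy, OpenCV 4.12 (cv2) and the standard library are available. Lean on these libraries where they do the work, as an engineer would, in place of code of your own. Each camera call takes 0.05 s, during which the arm holds its last target. There are 200 camera calls.

### The job

Take the tall capped tube out of the white rack and stand it in the one empty cup of the sample carousel, fully down, and let go of it. Then hold the carousel's lever by its white handle and pump it to and fro, from stop to stop, one tooth a stroke, until that tube stands in front of the reader's window, and let go. Meet the stops gently, turn the carousel only with its lever, and leave everything else where it is.

Things in the scene. Friction and masses are not known exactly. Their poses are not given: they have to be found in the camera images.
- unit: the sample carousel's grey round base, 300 across, 14 thick, fixed to the table. Origin on the table at its centre, on the upright axis about which wheel and lever turn. z up; y points along the middle of the lever's swing, -y to the reader, a white box 159 tall whose face with the window stands 155 from the axis. An aluminium ring on it carries the lever's two rubber stops. Sizes in mm
- wheel: the grey wheel on the axis: 12 cups 30 degrees apart on a circle of 75 radius, 11 filled with short tubes (tops 126 above the table), one empty. Steel ratchet teeth on its rim, radius 112. Origin on the axis at table height, z up. It turns only anticlockwise seen from above, stiffly (0.6 Nm), and stays where it is left. Only the lever may turn it. Sizes in mm
- pocket (a point): the empty cup: the centre of its floor, 52 above the table; turns with the wheel. The cup is 19 wide inside and 36 deep, its rim 88 above the table. At the start it lies 45 to 105 degrees (2 to 4 strokes) before the reader's spot, to which the wheel's anticlockwise turning brings it. Sizes in mm
- reader_spot (a point): the point on the cups' circle before the middle of the reader's 36 wide window, 48 above the table; fixed. The teeth do not stop the cup exactly there but within 14 of it; the stops before and after lie 39 away. Sizes in mm
- lever: the steel pump lever on the wheel's axis, 25 to 33 above the table. Origin on the axis at table height, x along the arm to its handle. Anticlockwise from above is the working stroke: its pawl pushes the wheel on, about 5 N at the handle. Clockwise is the return (under 2 N): the pawl drops behind the next tooth 1 degree before the stop. It starts anywhere between and stays where left. Sizes in mm
- handle (a point): grip point on the lever's upright white handle, 22 in diameter, 32 to 100 above the table, 160 from the axis; the point is on its centre line at 80. The stops lie 33 degrees apart, a tooth is 30: short strokes advance nothing. Their middle is up to 9 degrees off the unit's y, set anew each time and unmeasured: feel for them. They give 6 N per mm here; press at most 25 N. Sizes in mm
- rack: a white block 50 x 170 x 50, fixed, with three round holes 18.5 wide, 40 deep, 50 apart along its y. Origin under its centre. Each holds one tube, bottoms 10 above the table; which hole has the tall tube differs. Sizes in mm
- tall_tube: the tall capped tube, 16 in diameter, 110 tall, about 25 g; its white cap, 18 in diameter, is the top 20. Round bottom. Origin at the centre of its bottom, z up along it. Sizes in mm
- slide_box: bystander: a closed cardboard slide box 85 x 65 x 36 (mm); leave it. Origin under its centre
- beaker: bystander: a glass beaker, 66 across, 80 tall (mm); leave it. Origin under its centre
- reagent: bystander: an amber bottle, 56 across, 120 tall (mm); leave it. Origin under its centre
- pen: bystander: a blue pen 130 long, lying (mm); leave it. Origin under its centre
- dish: bystander: a flat clear dish, 90 across, 16 high (mm); leave it. Origin under its centre
- tip_box: bystander: a box 120 x 85 x 60 (mm); leave it. Origin under its centre
- short_tube_a: bystander: a short capped tube, 75 tall, standing in the rack (mm); leave it. Origin under its centre
- short_tube_b: bystander: another short capped tube, 75 tall, standing in the rack (mm); leave it. Origin under its centre
There are look-alikes about, which are no part of the job. Leave any black or green look-alike of the tall_tube alone.

How it is judged:
On the way, in this order (a step that is already met when the one before it is completed fails the run):
1. the tall tube stands fully down in the empty cup, let go, the wheel not yet turned (horizontal distance between tall_tube and pocket below 0.006 m and z of tall_tube in the frame of pocket below 0.005 m and angle between tall_tube's own z axis and vertical below 0.2 rad and contact force between the fingers and tall_tube below 0.2 N and distance of pocket from where it was at the start of the episode below 0.012 m), for 0.2 s.
2. the wheel is being turned by the held lever (contact force between the fingers and lever above 1 N and distance of pocket from where it was at the start of the episode above 0.015 m).
3. the cup has come to the reader (horizontal distance between pocket and reader_spot below 0.016 m), for 0.1 s.
At the end, for the whole second after the job is handed in: The tall tube stands upright in the cup (bottom within 6 mm of its centre and 5 mm of its floor, tilted less than 0.2 rad), the cup is within 16 mm of the reader's spot (the next tooth is 39 mm off), all at rest and let go (horizontal distance between tall_tube and pocket below 0.006 m and z of tall_tube in the frame of pocket below 0.005 m and angle between tall_tube's own z axis and vertical below 0.2 rad and contact force between the fingers and tall_tube below 0.2 N and horizontal distance between pocket and reader_spot below 0.016 m and linear speed of tall_tube below 0.02 m/s and contact force between the fingers and lever below 0.2 N); the robot touches nothing.
It fails at once if the lever is forced: more than 33 N on its stops or teeth (contact force between lever and unit above 33 N).
It fails at once if the gripper or arm pushes the wheel itself (over 5 N) (contact force between any of the arm, the fingers and wheel above 5 N).
It fails at once if the tube is handled after the wheel has turned (contact force between the fingers and tall_tube above 1 N and distance of pocket from where it was at the start of the episode above 0.015 m).
It fails at once if a bystander is moved more than 30 mm (distance of any of slide_box, beaker, reagent, pen, dish, tip_box, short_tube_a, short_tube_b from where it was at the start of the episode above 0.03 m).
It also fails if it takes over 72 s, if anything falls off the work surface, if the arm or the gripper's body presses on something with over 40 N, if the wrist force passes 120 N, or if a joint passes its speed limit or range.

## Working session

There is one attempt and no reset: what is moved stays moved. The work goes in short steps, Python scripts to look and compute and a tool call to move; the robot and the scene stay as the last step left them, time stands still between calls to the robot, and variables do not carry over. Pictures are saved under pics/ and viewed, at most 10 in all, crops included, and the job is handed in when it is done.

Besides the shell and the picture viewer there is one more tool, called after "Emit:" as a command line: name --argument value ..., lists and objects as JSON in quotes. apply_moves: Moves the arm, as the interface text tells. Its arguments: {"type":"object","properties":{"claw":{"type":"array"},"xyz":{"type":"array"},"twist":{"type":"array"},"force":{"type":"number"}},"required":["claw","xyz","twist"]}

```bash
mkdir -p pics; cat > h.py <<'E'
from workcell import bot
import numpy as np, cv2
def save(cam,name,crop=None,s=1):
    f=bot.grab_frame(cam); im=f["img"][:,:,::-1]
    if crop: x0,y0,x1,y1=crop; im=im[y0:y1,x0:x1]
    cv2.imwrite("pics/"+name,cv2.resize(im,None,fx=s,fy=s,interpolation=cv2.INTER_CUBIC)); return f
def proj(f,p):
    q=np.asarray(f["view"])@np.r_[p,1]; F=200/np.tan(np.radians(f["vfov"])/2)
    return [f["cx"]+F*q[0]/-q[2], f["cy"]+F*-q[1]/-q[2]]
def ray(f,u,v,z):
    V=np.asarray(f["view"]);F=200/np.tan(np.radians(f["vfov"])/2)
    d=V[:3,:3].T@np.array([(u-f["cx"])/F,-(v-f["cy"])/F,-1]);c=-V[:3,:3].T@V[:3,3]
    return c+d*(z-c[2])/d[2]
E
python3 - <<'E'
from h import *
fs={}
for c in("side","top"):
    f=save(c,c+"1.png",None,1.25); print(c,f["vfov"],f["cx"],f["cy"],[k for k in f])
    fs[c]=f
    for q in("unit","wheel","pocket","lever","handle","rack","tall_tube","reagent","beaker","tip_box"):
        for d in bot.find_in(c,q)[:3]: print(q,np.round(d["position"],3),round(d["score"],2),np.round(proj(f,d["position"])))
s=bot.observe();print(s["position"],s["tool_rot"],s["clock"],s["force"])
E
```

```text
side 49.61668570655427 320.4653059507076 198.7483398213399 ['img', 'vfov', 'cx', 'cy', 'view']
unit [ 0.559 -0.026  0.051] 0.89 [316. 209.]
wheel [ 0.564 -0.034  0.07 ] 0.88 [315. 202.]
pocket [ 0.56  -0.038  0.078] 0.67 [317. 200.]
lever [0.572 0.095 0.049] 0.58 [298. 231.]
handle [0.576 0.097 0.048] 0.6 [297. 232.]
rack [0.505 0.307 0.041] 0.84 [295. 287.]
tall_tube [0.616 0.233 0.062] 0.75 [263. 254.]
tall_tube [0.42  0.263 0.066] 0.58 [336. 274.]
tall_tube [0.514 0.285 0.092] 0.44 [294. 264.]
reagent [0.625 0.434 0.069] 0.8 [221. 305.]
reagent [0.504 0.306 0.04 ] 0.33 [296. 287.]
beaker [0.743 0.245 0.061] 0.78 [216. 248.]
tip_box [ 0.565 -0.037  0.071] 0.74 [315. 202.]
tip_box [ 0.529 -0.465  0.048] 0.65 [357. 155.]
top 52.867708082601 318.4646713168401 198.538609181407 ['img', 'vfov', 'cx', 'cy', 'view']
unit [ 0.57  -0.08   0.048] 0.9 [331. 186.]
unit [ 0.569 -0.074  0.048] 0.28 [329. 187.]
wheel [ 0.571 -0.068  0.049] 0.64 [328. 186.]
pocket [ 0.57  -0.074  0.046] 0.66 [329. 186.]
pocket [ 0.571 -0.078  0.048] 0.2 [331. 186.]
lever [0.577 0.064 0.046] 0.64 [286. 185.]
lever [ 0.538 -0.484  0.06 ] 0.33 [461. 193.]
handle [0.572 0.07  0.049] 0.74 [284. 187.]
tall_tube [0.612 0.221 0.093] 0.46 [233. 173.]
reagent [0.626 0.406 0.079] 0.77 [174. 171.]
reagent [0.309 0.338 0.013] 0.57 [201. 274.]
beaker [0.758 0.239 0.042] 0.86 [230. 131.]
tip_box [ 0.539 -0.482  0.06 ] 0.75 [460. 192.]
[ 0.25183166 -0.57200179  0.21049873] [-3.14157618e+00  2.43293306e-05  4.14745096e-01] 1.1 [-0.14407668  0.18697969 -0.40365824]
```

View pics/top1.png

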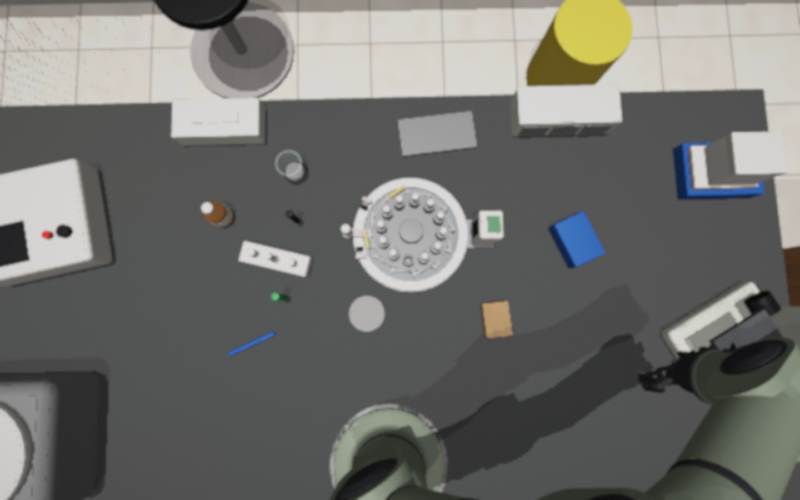

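View pics/side1.png

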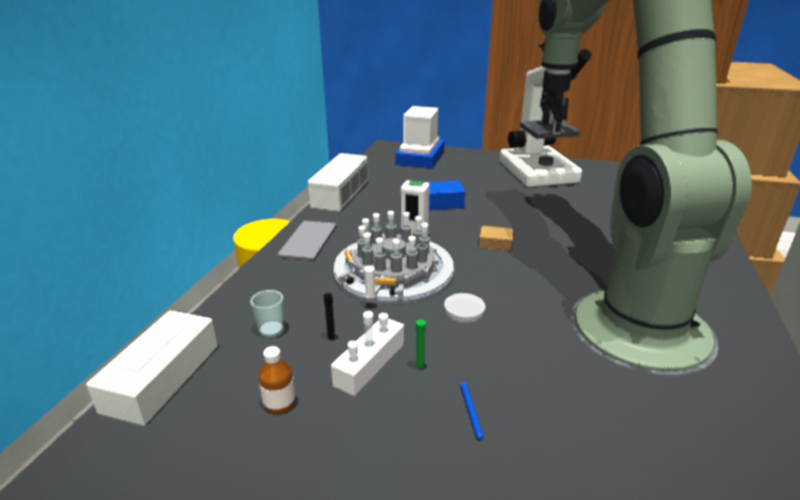

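The two pictures show the carousel at about (411,231) in the top view with the reader to its right. The white rack is at (275,259) with three white-capped tubes. The look-alikes stand free: black at (293,216), green at (278,296). Next I'll enlarge the rack and carousel.

```bash
python3 - <<'E'
from h import *
t=bot.grab_frame("top")["img"][:,:,::-1];s=bot.grab_frame("side")["img"][:,:,::-1]
R=lambda i,w,h:cv2.resize(i,(w,h),interpolation=cv2.INTER_CUBIC)
a=R(t[135:240,270:410],400,300);b=R(t[180:240,180:260],400,300)
c=R(s[155:245,255:375],400,300);d=R(s[240:315,255:355],400,300)
cv2.imwrite("pics/c1.png",np.vstack([np.hstack([a,b]),np.hstack([c,d])]))
E
```

```text
(no output)
```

View pics/c1.png

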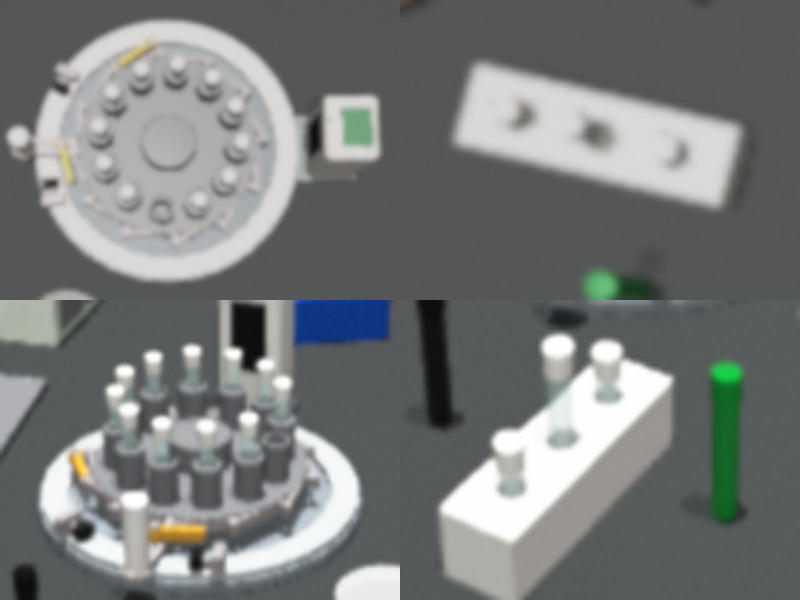

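The tall clear tube is the middle one in the rack (white cap, side px (294,252), top px (219,206)). Its neighbours are short, and the black (side crop 435,400) and green (725,440) ones are free-standing look-alikes. The empty cup is at top px (327,209).

```bash
python3 - <<'E'
from h import *
t=bot.grab_frame("top");s=bot.grab_frame("side")
A=lambda u,v,z:np.round(ray(t,270+u*.35,135+v*.35,z),3)
B=lambda u,v,z:np.round(ray(t,180+(u-400)*.2,180+v*.2,z),3)
C=lambda u,v,z:np.round(ray(s,255+u*.3,155+(v-300)*.3,z),3)
D=lambda u,v,z:np.round(ray(s,255+(u-400)*.25,240+(v-300)*.25,z),3)
print("axis",A(169,150,.014),"L,R,T,B",A(38,150,.014),A(300,150,.014),A(169,18,.014),A(169,282,.014))
print("side axis", C(200,492,.014), "L R",C(40,492,.014),C(362,492,.014))
print("pocket",A(162,212,.088),"side",C(279,441,.088))
print("caps opp",[A(*p,.126).tolist() for p in((177,64),(197,200),(127,194),(208,78),(142,69))])
print("reader top",A(350,127,.159)); print("handle",A(18,138,.1),C(136,500,.1))
print("rack corners",B(472,62,.05),B(744,126,.05),B(720,210,.05),B(455,146,.05))
print("tube cap top",B(594,126,.12),"side",D(558,345,.12), D(560,438,.05))
print("short",D(509,440,.085),D(607,350,.085))
E
```

```text
axis [ 0.572 -0.074  0.014] L,R,T,B [0.576 0.074 0.014] [ 0.568 -0.223  0.014] [ 0.725 -0.079  0.014] [ 0.423 -0.07   0.014]
side axis [ 0.575 -0.067  0.014] L R [ 0.718 -0.025  0.014] [ 0.43  -0.109  0.014]
pocket [ 0.494 -0.062  0.088] side [ 0.496 -0.053  0.088]
caps opp [[0.645, -0.081, 0.126], [0.502, -0.097, 0.126], [0.51, -0.025, 0.126], [0.63, -0.113, 0.126], [0.641, -0.045, 0.126]]
reader top [ 0.569 -0.252  0.159]
handle [0.576 0.088 0.1  ] [0.578 0.095 0.1  ]
rack corners [0.562 0.35  0.05 ] [0.517 0.18  0.05 ] [0.465 0.195 0.05 ] [0.51 0.36 0.05]
tube cap top [0.512 0.257 0.12 ] side [0.516 0.276 0.12 ] [0.518 0.274 0.05 ]
short [0.529 0.324 0.085] [0.503 0.228 0.085]
```

Emit:
apply_moves --claw '[0.085,0.085,0.085,0.085,0.085,0.085,0.085,0.085,0.085,0.085,0.085,0.085,0.085,0.085,0.085,0.085,0.085]' --xyz '[[0,0,-0.02],[0,0,-0.02],[0,0,-0.02],[0,0,-0.02],[0,0,-0.02],[0,0,-0.02],[0,0,-0.02],[0.0373,0.0159,0],[0.0373,0.0159,0],[0.0373,0.0159,0],[0.0373,0.0159,0],[0.0373,0.0159,0],[0.0373,0.0159,0],[0.0373,0.0159,0],[0.0373,0.0159,0],[0.0373,0.0159,0],[0.0373,0.0159,0]]' --twist '[[0,0,-0.128],[0,0,-0.128],[0,0,-0.128],[0,0,-0.128],[0,0,-0.128],[0,0,-0.128],[0,0,-0.128],[0,0,0],[0,0,0],[0,0,0],[0,0,0],[0,0,0],[0,0,0],[0,0,0],[0,0,0],[0,0,0],[0,0,0]]'

```text
clock: 3.0
position: [0.5022, -0.2511, 0.3507]
tool_rot: [3.141, 0.0, 1.311]
force: [0.7, -1.5, -0.7]
grip_width: 0.0847
finger_force: 0.0
```

Emit:
apply_moves --claw '[0.085,0.085,0.085,0.085,0.085,0.085,0.085,0.085,0.085,0.085,0.085,0.085,0.085,0.085,0.085,0.085,0.085,0.085]' --xyz '[[0.039,-0.0094,0],[0.039,-0.0094,0],[0.039,-0.0094,0],[0.039,-0.0094,0],[0.039,-0.0094,0],[0.039,-0.0094,0],[0.039,-0.0094,0],[0.039,-0.0094,0],[0.039,-0.0094,0],[0.039,-0.0094,0],[0.039,-0.0094,0],[0.039,-0.0094,0],[0.039,-0.0094,0],[0,0,0.035],[0,0,0.035],[0,0,0.035],[0,0,0.035],[0,0,0]]' --twist '[[0,0,0],[0,0,0],[0,0,0],[0,0,0],[0,0,0],[0,0,0],[0,0,0],[0,0,0],[0,0,0],[0,0,0],[0,0,0],[0,0,0],[0,0,0],[0,0,0],[0,0,0],[0,0,0],[0,0,0],[0,0,0]]'

```text
clock: 4.8
position: [0.512, 0.2676, 0.2069]
tool_rot: [-3.137, 0.004, 1.311]
force: [-0.0, 1.1, -0.1]
grip_width: 0.0848
finger_force: 0.0
```

```bash
python3 - <<'E'
from h import *
f=save("wrist","w1.png",None,1.25)
for q in("tall_tube","rack","short_tube_a"):
    for d in bot.find_in("wrist",q)[:3]: print(q,np.round(d["position"],3),round(d["score"],2),np.round(proj(f,d["position"])*np.array(1.25)))
s=bot.observe();print(s["position"],s["tool_rot"],proj(f,[.514,.27,.12]),proj(f,s["position"]))
E
```

```text
tall_tube [0.516 0.278 0.121] 0.66 [402. 220.]
tall_tube [0.615 0.231 0.087] 0.66 [553. 234.]
tall_tube [0.423 0.262 0.089] 0.57 [285. 260.]
rack [0.519 0.288 0.05 ] 0.89 [403. 181.]
rack [0.541 0.029 0.024] 0.68 [488. 414.]
short_tube_a [0.502 0.229 0.084] 0.79 [401. 272.]
short_tube_a [0.529 0.319 0.084] 0.75 [405. 144.]
short_tube_a [0.516 0.29  0.05 ] 0.5 [399. 180.]
[0.51446037 0.26952951 0.21249635] [ 3.13981910e+00 -1.74742635e-03  1.31058608e+00] [np.float64(322.33576915302365), np.float64(185.56059201253214)] [np.float64(323.9689772002774), np.float64(239.61576852824305)]
```

View pics/w1.png

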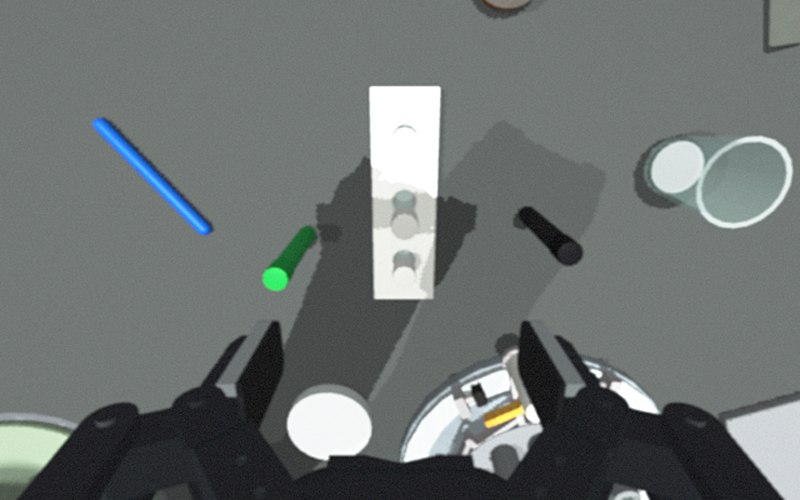

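The wrist picture shows the tall white-capped tube in the rack's middle hole at (405,223). Shorter ones are above and below it, and the green and black look-alikes stand on either side.

```bash
python3 - <<'E'
from h import *
f=bot.grab_frame("wrist");s=bot.observe()
for z in(.118,.12):print(ray(f,405/1.25,219/1.25,z),ray(f,405/1.25,224/1.25,z))
y=s["tool_rot"][2];p=s["position"];print(p,s["tool_rot"])
d=np.array([.516,.275])-p[:2];print("tool x,y",d@[np.cos(y),np.sin(y)],d@[np.sin(y),-np.cos(y)],"z",p[2]-.091)
E
```

```text
[0.52003793 0.27802747 0.118     ] [0.51918629 0.27478966 0.118     ]
[0.5201519  0.27857174 0.12      ] [0.51930688 0.27535912 0.12      ]
[0.51443944 0.26947398 0.21245994] [ 3.13961844e+00 -1.76592279e-03  1.31057756e+00]
tool x,y 0.005741495754015013 8.621996578867497e-05 z 0.12145994039003033
```

Emit:
apply_moves --claw '[0.085,0.085,0.085,0.085,0.085,0.085,0.0,0.0,0.0,0.0,0.0,0.0,0.0,0.0]' --xyz '[[0.006,0.002,0.025],[0,0,0.025],[0,0,0.025],[0,0,0.025],[0,0,0.0215],[0,0,0],[0,0,0],[0,0,0],[0,0,0],[0,0,0],[0,0,0],[0,0,0],[0,0,0],[0,0,0]]' --twist '[[0,0,0],[0,0,0],[0,0,0],[0,0,0],[0,0,0],[0,0,0],[0,0,0],[0,0,0],[0,0,0],[0,0,0],[0,0,0],[0,0,0],[0,0,0],[0,0,0]]' --force 30

```text
clock: 6.45
position: [0.5175, 0.2746, 0.0896]
tool_rot: [3.141, -0.001, 1.311]
force: [-0.2, -0.7, 5.8]
grip_width: 0.0159
finger_force: 29.1
```

Emit:
apply_moves --claw '[0,0,0,0,0,0,0,0,0]' --xyz '[[0,0,-0.01],[0,0,-0.02],[0,0,-0.02],[0,0,-0.02],[0,0,-0.025],[0,0,-0.025],[0,0,-0.025],[0,0,-0.015],[0,0,0]]' --twist '[[0,0,0],[0,0,0],[0,0,0],[0,0,0],[0,0,0],[0,0,0],[0,0,0],[0,0,0],[0,0,0]]'

```text
clock: 7.35
position: [0.5177, 0.2747, 0.2512]
tool_rot: [3.139, -0.002, 1.311]
force: [0.6, 0.0, -0.2]
grip_width: 0.0162
finger_force: 29.3
```

```bash
python3 - <<'E'
from h import *
R=lambda i,w,h:cv2.resize(i,(w,h),interpolation=cv2.INTER_CUBIC)
s=bot.observe();print(s["position"],s["tool_rot"],s["grip_width"],s["force"],s["finger_force"])
f=bot.grab_frame("side");g=bot.grab_frame("wrist")
u,v=map(int,proj(f,s["position"]));print(u,v,[proj(f,s["position"]+np.array([0,0,k])) for k in(.029,-.081)])
a=R(f["img"][v-70:v+50,u-80:u+80,::-1],800,600)
cv2.imwrite("pics/l1.png",np.hstack([R(a,400,300),R(g["img"][:,:,::-1],400,300)]))
E
```

```text
[0.51774734 0.27466811 0.25116492] [ 3.13935490e+00 -1.96045195e-03  1.31059607e+00] 0.016170756627286446 [ 0.64247203  0.03753947 -0.22742068] 29.283320903778076
291 201 [[np.float64(291.222141758764), np.float64(189.23367182394668)], [np.float64(293.0778372681043), np.float64(232.55898906213383)]]
```

View pics/l1.png

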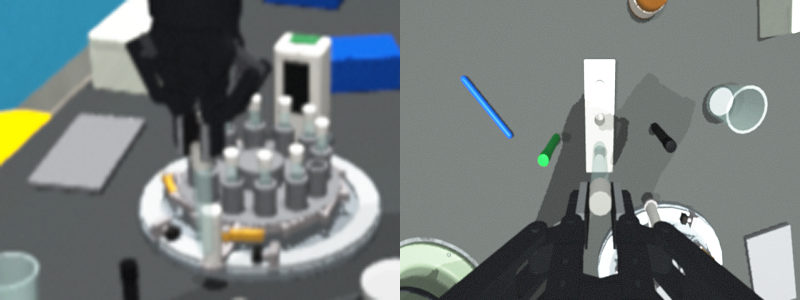

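The tube is held upright between the pads, and in the wrist view the cap is at (600,197) with the rack's middle hole empty. I'll carry it past the empty cup so the wrist camera can measure the cup.

Emit:
apply_moves --claw '[0,0,0,0,0,0,0,0,0,0,0,0,0,0]' --xyz '[[-0.02,0.0035,-0.005],[-0.0341,0.0056,-0.005],[-0.0341,0.0056,0],[-0.0341,0.0056,0],[-0.0341,0.0056,0],[-0.0341,0.0056,0],[-0.0341,0.0056,0],[-0.0341,0.0056,0],[-0.0341,0.0056,0],[-0.0341,0.0056,0],[-0.0341,0.0056,0],[-0.0341,0.0056,0],[-0.015,0.0025,0],[0,0,0]]' --twist '[[0,0,0],[0,0,0],[0,0,0],[0,0,0],[0,0,0],[0,0,0],[0,0,0],[0,0,0],[0,0,0],[0,0,0],[0,0,0],[0,0,0],[0,0,0],[0,0,0]]'

```text
clock: 8.85
position: [0.476, -0.1417, 0.2578]
tool_rot: [-3.14, 0.0, 1.307]
force: [-0.1, 1.4, 0.1]
grip_width: 0.0162
finger_force: 29.3
```

```bash
python3 - <<'E'
from h import *
f=save("wrist","w2.png",None,1.25);s=bot.observe();print(s["position"],s["tool_rot"],s["grip_width"])
V=np.asarray(f["view"]);print("cam",-V[:3,:3].T@V[:3,3])
for q in("pocket","wheel","handle","tall_tube"):
    for d in bot.find_in("wrist",q)[:2]: print(q,np.round(d["position"],3),round(d["score"],2),np.round(np.array(proj(f,d["position"]))*1.25))
E
```

```text
[ 0.47643388 -0.139981    0.25804115] [-3.13991707e+00 -1.58631369e-04  1.30912320e+00] 0.016175405907732303
cam [ 0.49724239 -0.06312638  0.42024022]
pocket [ 0.567 -0.07   0.047] 0.83 [483.  87.]
wheel [ 0.569 -0.079  0.047] 0.97 [487.  96.]
tall_tube [ 0.474 -0.137  0.28 ] 0.64 [393. 315.]
```

View pics/w2.png

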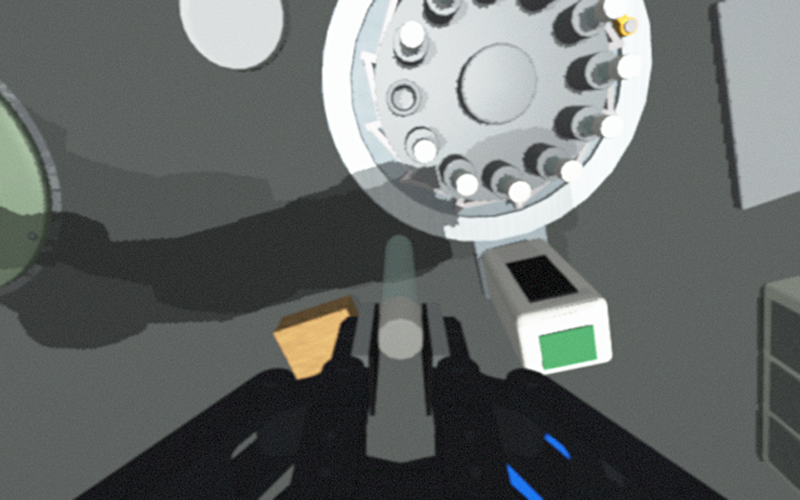

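The wrist view shows the empty cup's rim at (403,98), almost straight below the camera. The held tube's cap is at (400,340) and its bottom near (399,240), and the reader's window is at (540,278).

```bash
python3 - <<'E'
from h import *
f=bot.grab_frame("wrist");s=bot.observe();p=s["position"]
W=lambda u,v,z:ray(f,u/1.25,v/1.25,z)
g=cv2.cvtColor(f["img"],cv2.COLOR_RGB2GRAY)[60:97,300:345];g=cv2.resize(g,None,fx=6,fy=6,interpolation=cv2.INTER_CUBIC)
c=cv2.HoughCircles(g,cv2.HOUGH_GRADIENT,1.5,20,param1=80,param2=25,minRadius=35,maxRadius=100)
if c is not None:
  for x,y,r in c[0][:4]: print("circ px",(300+x/6)*1.25,(60+y/6)*1.25,r/6*1.25)
P=W(403,98,.088);print("pocket",P, "floor",W(403,99,.052))
print("hub",[W(498,83,z) for z in(.07,.09)]);print("capsL/opp",W(411,34,.126),W(424,151,.126))
print("tube px exp bottom",[np.array(proj(f,p+np.array([0,0,-k])))*1.25 for k in(.06,.081,.085,-.029)])
print("bottom ray",W(399,244,p[2]-.073),"top",W(400,340,p[2]+.029),"tcp",p,s["tool_rot"])
c=[.573,-.072];print("ang",np.degrees(np.arctan2(P[1]-c[1],P[0]-c[0])),np.hypot(*(P[:2]-c)))
print("reader face window mid top/bot", W(540,270,.1))
y=s["tool_rot"][2];d=P[:2]-p[:2];print("dxy",d@[np.cos(y),np.sin(y)],d@[np.sin(y),-np.cos(y)])
E
```

```text
circ px 403.90625 104.53125 11.572916
circ px 398.59375 103.90625 13.354167
circ px 404.84375 100.15625 10.885416
circ px 400.15625 108.28125 12.916666
pocket [ 0.50059375 -0.05803314  0.088     ] floor [ 0.50071255 -0.05861883  0.052     ]
hub [array([ 0.57646715, -0.06638564,  0.07      ]), array([ 0.57197718, -0.06600797,  0.09      ])]
capsL/opp [ 0.51514271 -0.02185475  0.126     ] [ 0.50555481 -0.0959881   0.126     ]
tube px exp bottom [array([400.52083906, 251.55625375]), array([400.46484144, 239.90621439]), array([400.45514583, 237.88908799]), array([400.92057849, 334.72014865])]
bottom ray [ 0.47629384 -0.13820296  0.18586621] top [ 0.47623763 -0.1405767   0.28786621] tcp [ 0.47713666 -0.13850882  0.25886621] [-3.14136312e+00 -2.05312429e-04  1.31219366e+00]
ang 169.0819800297397 0.0737410177989162
reader face window mid top/bot [ 0.57686548 -0.21945399  0.1       ]
dxy 0.0837984046371073 0.0020970669126967253
```

Emit:
apply_moves --claw '[0,0,0,0,0,0,0,0,0,0]' --xyz '[[0.0211,0.0005,0],[0.0211,0.0005,0],[0.0211,0.0005,0],[0.0211,0.0006,0],[0,0,0],[0,0,0.02],[0,0,0.02],[0,0,0.02],[0,0,0],[0,0,0]]' --twist '[[0,0,0],[0,0,0],[0,0,0],[0,0,0],[0,0,0],[0,0,0],[0,0,0],[0,0,0],[0,0,0],[0,0,0]]'

```text
clock: 10.15
position: [0.5008, -0.0583, 0.1994]
tool_rot: [-3.141, -0.0, 1.311]
force: [-0.2, 1.1, 1.0]
grip_width: 0.0158
finger_force: 29.3
```

```bash
python3 - <<'E'
from h import *
R=lambda i,w,h:cv2.resize(i,(w,h),interpolation=cv2.INTER_CUBIC)
f=bot.grab_frame("wrist");P=[]
g=bot.grab_frame("side");
for i in range(3): s=bot.observe();P.append(s["position"])
p=np.mean(P,0);print(P[0],s["tool_rot"])
print("pocket px",proj(f,[.5005,-.058,.088]),"tube bottom px",proj(f,p-[0,0,.081]),"center line at .12",proj(f,[p[0],p[1],.12]))
u,v=map(int,proj(f,[.5005,-.058,.088]));a=R(f["img"][v-38:v+37,u-50:u+50,::-1],400,300)
u2,v2=map(int,proj(g,[.5005,-.058,.088]));b=R(g["img"][v2-38:v2+37,u2-50:u2+50,::-1],400,300);print(u,v,u2,v2)
cv2.imwrite("pics/i1.png",np.hstack([a,b]))
E
```

```text
[ 0.50123735 -0.05844062  0.20001888] [ 3.14033498e+00 -1.17205119e-04  1.31083056e+00]
pocket px [np.float64(319.76040562491914), np.float64(180.26645178732772)] tube bottom px [np.float64(320.8273231983171), np.float64(191.95269720732804)] center line at .12 [np.float64(320.8311620823615), np.float64(192.3569774390439)]
319 180 337 196
```

View pics/i1.png

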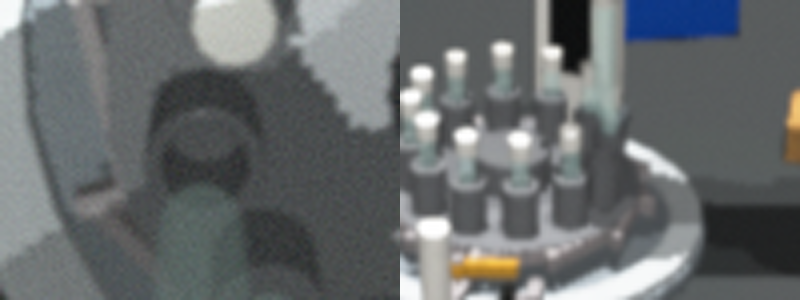

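The cup rim and the tube bottom line up to about 1 mm, with the cup centred at (205,157) in the crop and the tube at x≈200. I'll lower it with a small correction.

Emit:
apply_moves --claw '[0,0,0,0,0,0,0,0,0,0,0,0]' --xyz '[[0,0.0007,0.01],[0,0,0.01],[0,0,0.007],[0,0,0.005],[0,0,0.005],[0,0,0.005],[0,0,0.005],[0,0,0.005],[0,0,0.005],[0,0,0.004],[0,0,0.002],[0,0,0]]' --twist '[[0,0,0],[0,0,0],[0,0,0],[0,0,0],[0,0,0],[0,0,0],[0,0,0],[0,0,0],[0,0,0],[0,0,0],[0,0,0],[0,0,0]]'

```text
clock: 11.45
position: [0.5013, -0.0586, 0.1358]
tool_rot: [-3.141, 0.0, 1.311]
force: [0.6, -0.1, -0.6]
grip_width: 0.016
finger_force: 29.3
```

Emit:
apply_moves --claw '[0,0,0.03,0.05,0.05,0.05,0.05,0.05]' --xyz '[[0,0,0.001],[0,0,0.001],[0,0,0],[0,0,0],[0,0,0],[0,0,0],[0,0,0],[0,0,0]]' --twist '[[0,0,0],[0,0,0],[0,0,0],[0,0,0],[0,0,0],[0,0,0],[0,0,0],[0,0,0]]'

```text
clock: 12.25
position: [0.5015, -0.0586, 0.134]
tool_rot: [3.142, -0.0, 1.311]
force: [0.2, 0.5, -0.4]
grip_width: 0.0496
finger_force: 0.0
```

Emit:
apply_moves --claw '[0.05,0.05,0.05,0.05,0.05,0.05,0.05,0.05,0.05,0.05,0.05,0.05,0.05,0.05,0.05]' --xyz '[[0,0,-0.005],[0,0,-0.015],[0,0,-0.02],[0,0,-0.02],[0,0,-0.02],[0,0,-0.02],[0,0,-0.02],[0,0,0],[0,0,0],[0.0308,0.0142,0],[0.0308,0.0142,0],[0.0308,0.0142,0],[0.0308,0.0142,0],[0.0308,0.0142,0],[0,0,0]]' --twist '[[0,0,0],[0,0,0],[0,0,0],[0,0,0],[0,0,0],[0,0,0],[0,0,0],[0,0,-0.115],[0,0,-0.115],[0,0,0],[0,0,0],[0,0,0],[0,0,0],[0,0,0],[0,0,0]]'

```text
clock: 13.75
position: [0.5777, 0.0978, 0.2542]
tool_rot: [3.142, -0.003, 1.545]
force: [-0.8, -0.1, 0.6]
grip_width: 0.05
finger_force: 0.0
```

```bash
python3 - <<'E'
from h import *
R=lambda i,w,h:cv2.resize(i,(w,h),interpolation=cv2.INTER_CUBIC)
f=bot.grab_frame("wrist");print([np.round(d["position"],3) for d in bot.find_in("wrist","handle")[:2]])
g=bot.grab_frame("side");s=bot.observe();p=s["position"];print(p,s["tool_rot"],s["grip_width"])
print("handle exp px*1.25",np.array(proj(f,[.577,.093,.1])),"tcp",proj(f,p))
a=R(f["img"][:,:,::-1],480,300)
u2,v2=map(int,proj(g,[.5005,-.058,.13]));b=R(g["img"][v2-38:v2+37,u2-40:u2+40,::-1],320,300);print(u2,v2,proj(g,[.5005,-.058,.162]))
cv2.imwrite("pics/j1.png",np.hstack([a,b]))
E
```

```text
[array([0.578, 0.08 , 0.049])]
[0.57680966 0.09280532 0.25402838] [-3.14121768e+00  3.21329627e-04  1.54079609e+00] 0.04996516539842941
handle exp px*1.25 [319.76104507 173.36783229] tcp [np.float64(319.5227707857677), np.float64(247.31871451949567)]
337 183 [np.float64(338.1427245785338), np.float64(173.9052382890763)]
```

View pics/j1.png

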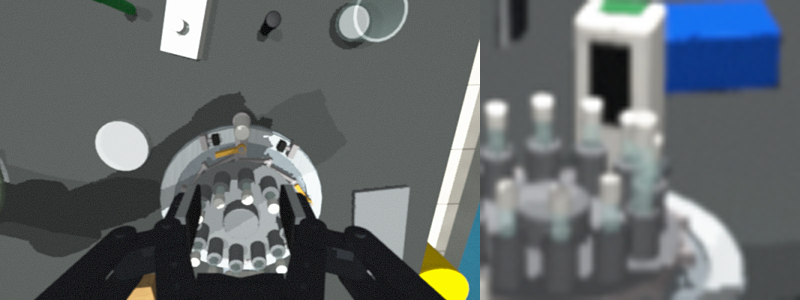

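The tall tube stands in its cup, with its cap at side px (339,174.5) against an expected (338,174). The handle is at (241,120) in the wrist crop, between the pads' line.

```bash
python3 - <<'E'
from h import *
f=bot.grab_frame("wrist");im=f["img"]
for z in(.1,):
  for v in(119,121,123): print(ray(f,241/.75,v/.75,z))
print("bottom",ray(f,241/.75,143/.75,.033))
print("disc/rack check: base front edge",ray(f,241/.75,127/.75,.014))
cv2.imwrite("pics/k1.png",cv2.resize(im[130:220,250:390,::-1],None,fx=5,fy=5,interpolation=cv2.INTER_CUBIC))
E
```

```text
[0.57808416 0.1022901  0.1       ]
[0.57800554 0.09963287 0.1       ]
[0.5779265  0.09696163 0.1       ]
bottom [0.57675492 0.04726988 0.033     ]
disc/rack check: base front edge [0.57748605 0.06911524 0.014     ]
```

View pics/k1.png

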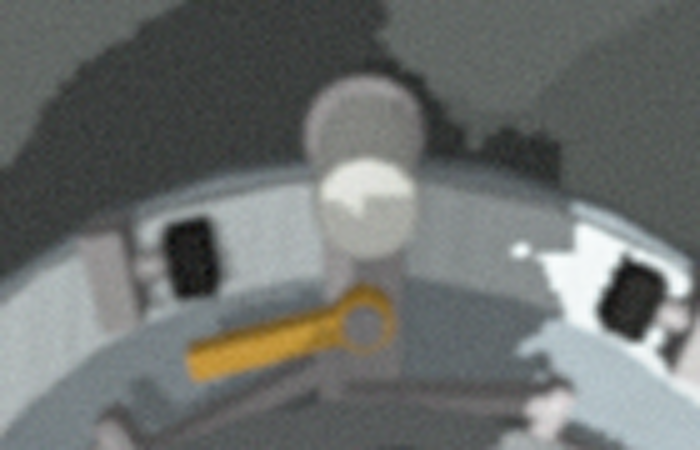

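The bright top disc of the handle is at (367,208) in the crop, so the handle sits at about (0.580, 0.094). The stops are at (190,255), roughly 12° anticlockwise, and (635,300), roughly 21° clockwise.

Emit:
apply_moves --claw '[0.05,0.05,0.05,0.05,0.05,0.05,0.05,0.05,0.0,0.0,0.0,0.0,0.0,0.0]' --xyz '[[0.001,0.0028,0.03],[0,0,0.03],[0,0,0.03],[0,0,0.03],[0,0,0.03],[0,0,0.025],[0,0,0.015],[0,0,0],[0,0,0],[0,0,0],[0,0,0],[0,0,0],[0,0,0],[0,0,0]]' --twist '[[0,0,0],[0,0,0],[0,0,0],[0,0,0],[0,0,0],[0,0,0],[0,0,0],[0,0,0],[0,0,0],[0,0,0],[0,0,0],[0,0,0],[0,0,0],[0,0,0]]' --force 30

```text
clock: 15.35
position: [0.5807, 0.0941, 0.0654]
tool_rot: [3.14, -0.0, 1.54]
force: [-1.0, -1.2, 7.6]
grip_width: 0.0207
finger_force: 29.2
```

Emit:
apply_moves --claw '[0,0,0,0,0,0,0,0,0,0,0]' --xyz '[[0,0.0042,0],[0,0.0042,0],[0,0.0042,0],[0,0.0042,0],[0,0.0042,0],[0,0.0042,0],[0,0.0042,0],[0,0.0042,0],[0,0.0042,0],[0,0.0042,0],[0,0,0]]' --twist '[[0,0,0.0262],[0,0,0.0262],[0,0,0.0262],[0,0,0.0262],[0,0,0.0262],[0,0,0.0262],[0,0,0.0262],[0,0,0.0262],[0,0,0.0262],[0,0,0.0262],[0,0,0]]'

```text
clock: 16.45
position: [0.6225, 0.0871, 0.0654]
tool_rot: [3.139, -0.0, 1.277]
force: [0.4, -3.6, 7.5]
grip_width: 0.021
finger_force: 29.3
```

Emit:
apply_moves --claw '[0,0,0,0]' --xyz '[[-0.0003,0.0042,0],[-0.0002,0.0028,0],[0,0.0014,0],[0,0,0]]' --twist '[[0,0,0.0262],[0,0,0.0175],[0,0,0.0087],[0,0,0]]'

```text
clock: 16.85
position: [0.6302, 0.0846, 0.0655]
tool_rot: [3.139, -0.001, 1.226]
force: [-0.2, -2.0, 5.5]
grip_width: 0.0206
finger_force: 29.2
```

Emit:
apply_moves --claw '[0,0,0,0]' --xyz '[[0,0.0014,0],[0,0.0014,0],[0,0.0012,0],[0,0,0]]' --twist '[[0,0,0.0087],[0,0,0.0087],[0,0,0.0075],[0,0,0]]'

```text
clock: 17.25
position: [0.6339, 0.0832, 0.0654]
tool_rot: [3.139, -0.001, 1.201]
force: [1.1, -2.6, 5.8]
grip_width: 0.0203
finger_force: 29.2
```

Emit:
apply_moves --claw '[0,0,0,0]' --xyz '[[0,0.0012,0],[0,0.0012,0],[0,0.001,0],[0,0,0]]' --twist '[[0,0,0.0075],[0,0,0.0075],[0,0,0.006],[0,0,0]]'

```text
clock: 17.65
position: [0.637, 0.0819, 0.0655]
tool_rot: [3.14, -0.001, 1.18]
force: [0.6, -1.0, 6.3]
grip_width: 0.0203
finger_force: 29.2
```

Emit:
apply_moves --claw '[0,0,0,0]' --xyz '[[0,0.0012,0],[0,0.0012,0],[0,0.001,0],[0,0,0]]' --twist '[[0,0,0.0075],[0,0,0.0075],[0,0,0.006],[0,0,0]]'

```text
clock: 18.05
position: [0.6401, 0.0806, 0.0655]
tool_rot: [3.14, -0.001, 1.159]
force: [0.3, -2.4, 5.4]
grip_width: 0.0204
finger_force: 29.2
```

Emit:
apply_moves --claw '[0,0,0,0]' --xyz '[[0,0.0012,0],[0,0.0012,0],[0,0.001,0],[0,0,0]]' --twist '[[0,0,0.0075],[0,0,0.0075],[0,0,0.006],[0,0,0]]'

```text
clock: 18.45
position: [0.6426, 0.0796, 0.0654]
tool_rot: [3.141, -0.0, 1.138]
force: [-5.2, -0.0, 8.8]
grip_width: 0.0205
finger_force: 29.5
```

Emit:
apply_moves --claw '[0,0,0]' --xyz '[[0,0.0007,0],[0,0.0007,0],[0,0,0]]' --twist '[[0,0,0.004],[0,0,0.004],[0,0,0]]'

```text
clock: 18.75
position: [0.6432, 0.0793, 0.0654]
tool_rot: [-3.141, 0.0, 1.131]
force: [-8.6, -0.4, 10.8]
grip_width: 0.0207
finger_force: 29.8
```

Emit:
apply_moves --claw '[0,0,0,0,0,0,0,0,0,0,0,0,0,0,0,0,0,0,0,0]' --xyz '[[0,-0.0021,0],[0,-0.0042,0],[0,-0.0042,0],[0,-0.0042,0],[0,-0.0042,0],[0,-0.0042,0],[0,-0.0042,0],[0,-0.0042,0],[0,-0.0042,0],[0,-0.0042,0],[0,-0.0042,0],[0,-0.0042,0],[0,-0.0042,0],[0,-0.0042,0],[0,-0.0042,0],[0,-0.0042,0],[0,-0.0042,0],[0,-0.0042,0],[0,-0.0042,0],[0,-0.0021,0]]' --twist '[[0,0,-0.0131],[0,0,-0.0262],[0,0,-0.0262],[0,0,-0.0262],[0,0,-0.0262],[0,0,-0.0262],[0,0,-0.0262],[0,0,-0.0262],[0,0,-0.0262],[0,0,-0.0262],[0,0,-0.0262],[0,0,-0.0262],[0,0,-0.0262],[0,0,-0.0262],[0,0,-0.0262],[0,0,-0.0262],[0,0,-0.0262],[0,0,-0.0262],[0,0,-0.0262],[0,0,-0.0131]]'

```text
clock: 20.75
position: [0.5675, 0.0941, 0.0654]
tool_rot: [3.139, 0.001, 1.628]
force: [4.7, -4.8, 6.5]
grip_width: 0.0202
finger_force: 29.4
```

Emit:
apply_moves --claw '[0,0,0,0,0]' --xyz '[[-0.0004,-0.0028,0],[-0.0003,-0.0028,0],[0,-0.0028,0],[0,-0.0014,0],[0,0,0]]' --twist '[[0,0,-0.0175],[0,0,-0.0175],[0,0,-0.0175],[0,0,-0.0087],[0,0,0]]'

```text
clock: 21.25
position: [0.5577, 0.0933, 0.0654]
tool_rot: [3.139, 0.0, 1.689]
force: [2.7, -1.1, 7.9]
grip_width: 0.0206
finger_force: 29.5
```

Emit:
apply_moves --claw '[0,0,0,0]' --xyz '[[0,-0.0012,0],[0,-0.0012,0],[0,-0.001,0],[0,0,0]]' --twist '[[0,0,-0.0075],[0,0,-0.0075],[0,0,-0.006],[0,0,0]]'

```text
clock: 21.65
position: [0.5544, 0.093, 0.0654]
tool_rot: [3.139, 0.0, 1.71]
force: [3.3, -1.1, 7.6]
grip_width: 0.0204
finger_force: 29.5
```

Emit:
apply_moves --claw '[0,0,0,0]' --xyz '[[0,-0.0012,0],[0,-0.001,0],[0,-0.001,0],[0,0,0]]' --twist '[[0,0,-0.0075],[0,0,-0.006],[0,0,-0.006],[0,0,0]]'

```text
clock: 22.05
position: [0.5513, 0.0926, 0.0654]
tool_rot: [3.139, 0.0, 1.73]
force: [2.7, -2.6, 6.7]
grip_width: 0.0203
finger_force: 29.5
```

Emit:
apply_moves --claw '[0,0,0,0]' --xyz '[[0,-0.001,0],[0,-0.001,0],[0,-0.0005,0],[0,0,0]]' --twist '[[0,0,-0.006],[0,0,-0.006],[0,0,-0.003],[0,0,0]]'

```text
clock: 22.45
position: [0.5489, 0.0922, 0.0654]
tool_rot: [3.138, 0.0, 1.745]
force: [2.5, -1.6, 8.5]
grip_width: 0.0202
finger_force: 29.5
```

Emit:
apply_moves --claw '[0,0,0,0]' --xyz '[[0,-0.001,0],[0,-0.001,0],[0,-0.0005,0],[0,0,0]]' --twist '[[0,0,-0.006],[0,0,-0.006],[0,0,-0.003],[0,0,0]]'

```text
clock: 22.85
position: [0.5469, 0.0919, 0.0654]
tool_rot: [3.138, 0.0, 1.76]
force: [6.9, -1.2, 4.4]
grip_width: 0.0206
finger_force: 29.3
```

Emit:
apply_moves --claw '[0,0,0]' --xyz '[[0,-0.0007,0],[0,-0.0007,0],[0,0,0]]' --twist '[[0,0,-0.003],[0,0,-0.003],[0,0,0]]'

```text
clock: 23.15
position: [0.5462, 0.0918, 0.0655]
tool_rot: [3.136, -0.0, 1.766]
force: [11.2, -0.5, -0.6]
grip_width: 0.0204
finger_force: 29.4
```

```bash
python3 - <<'E'
from h import *
for c in("side","top"):
    f=bot.grab_frame(c)
    for d in bot.find_in(c,"tall_tube")[:4]: print(c,np.round(d["position"],3),round(d["score"],2))
print(bot.observe()["force"])
E
```

```text
side [0.418 0.263 0.067] 0.83
side [0.616 0.235 0.062] 0.64
side [ 0.505 -0.09   0.142] 0.49
top [0.423 0.252 0.105] 0.53
top [ 0.501 -0.099  0.164] 0.41
[11.64728431 -0.33512529  0.43660468]
```

The tube has advanced one tooth (about 173° → 202°). Now the return stroke.

Emit:
apply_moves --claw '[0,0,0,0,0,0,0,0,0,0,0,0,0,0,0,0,0,0,0,0]' --xyz '[[0,0.0025,0],[-6e-05,0.005,0],[-6e-05,0.005,0],[-6e-05,0.005,0],[-6e-05,0.005,0],[-6e-05,0.005,0],[-6e-05,0.005,0],[-6e-05,0.005,0],[-6e-05,0.005,0],[-6e-05,0.005,0],[-6e-05,0.005,0],[-6e-05,0.005,0],[-6e-05,0.005,0],[-6e-05,0.005,0],[-6e-05,0.005,0],[-6e-05,0.005,0],[-6e-05,0.005,0],[-6e-05,0.005,0],[-6e-05,0.005,0],[0,0.0025,0]]' --twist '[[0,0,0.0155],[0,0,0.031],[0,0,0.031],[0,0,0.031],[0,0,0.031],[0,0,0.031],[0,0,0.031],[0,0,0.031],[0,0,0.031],[0,0,0.031],[0,0,0.031],[0,0,0.031],[0,0,0.031],[0,0,0.031],[0,0,0.031],[0,0,0.031],[0,0,0.031],[0,0,0.031],[0,0,0.031],[0,0,0.0155]]'

```text
clock: 25.35
position: [0.6378, 0.0816, 0.0654]
tool_rot: [3.14, 0.0, 1.175]
force: [-2.5, -5.0, 10.7]
grip_width: 0.0206
finger_force: 30.2
```

Emit:
apply_moves --claw '[0,0,0,0,0]' --xyz '[[0,0.0015,0],[0,0.0012,0],[0,0.001,0],[0,0.001,0],[0,0,0]]' --twist '[[0,0,0.0093],[0,0,0.0075],[0,0,0.006],[0,0,0.006],[0,0,0]]'

```text
clock: 25.85
position: [0.6419, 0.0799, 0.0654]
tool_rot: [3.14, 0.0, 1.147]
force: [-2.8, -5.1, 9.3]
grip_width: 0.0204
finger_force: 30.2
```

Emit:
apply_moves --claw '[0,0,0,0]' --xyz '[[-0.0005,0.001,0],[0,0.0007,0],[0,0.0007,0],[0,0,0]]' --twist '[[0,0,0.006],[0,0,0.004],[0,0,0.004],[0,0,0]]'

```text
clock: 26.25
position: [0.643, 0.0794, 0.0654]
tool_rot: [3.141, 0.0, 1.134]
force: [-7.8, -1.2, 13.2]
grip_width: 0.0205
finger_force: 30.5
```

Emit:
apply_moves --claw '[0,0,0,0,0,0,0,0,0,0,0,0,0,0,0,0,0,0,0,0]' --xyz '[[0,-0.0025,0],[-6e-05,-0.005,0],[-6e-05,-0.005,0],[-6e-05,-0.005,0],[-6e-05,-0.005,0],[-6e-05,-0.005,0],[-6e-05,-0.005,0],[-6e-05,-0.005,0],[-6e-05,-0.005,0],[-6e-05,-0.005,0],[-6e-05,-0.005,0],[-6e-05,-0.005,0],[-6e-05,-0.005,0],[-6e-05,-0.005,0],[-6e-05,-0.005,0],[-6e-05,-0.005,0],[-6e-05,-0.005,0],[-6e-05,-0.005,0],[-6e-05,-0.005,0],[0,-0.0025,0]]' --twist '[[0,0,-0.0155],[0,0,-0.031],[0,0,-0.031],[0,0,-0.031],[0,0,-0.031],[0,0,-0.031],[0,0,-0.031],[0,0,-0.031],[0,0,-0.031],[0,0,-0.031],[0,0,-0.031],[0,0,-0.031],[0,0,-0.031],[0,0,-0.031],[0,0,-0.031],[0,0,-0.031],[0,0,-0.031],[0,0,-0.031],[0,0,-0.031],[0,0,-0.0155]]'

```text
clock: 28.25
position: [0.5517, 0.0927, 0.0654]
tool_rot: [3.138, 0.0, 1.724]
force: [3.9, -2.1, 5.6]
grip_width: 0.0203
finger_force: 29.9
```

Emit:
apply_moves --claw '[0,0,0,0,0]' --xyz '[[0,-0.0015,0],[0,-0.0012,0],[0,-0.001,0],[0,-0.0008,0],[0,0,0]]' --twist '[[0,0,-0.0093],[0,0,-0.0075],[0,0,-0.006],[0,0,-0.005],[0,0,0]]'

```text
clock: 28.75
position: [0.5476, 0.092, 0.0654]
tool_rot: [3.138, 0.0, 1.751]
force: [2.9, -1.7, 6.6]
grip_width: 0.0207
finger_force: 30.0
```

Emit:
apply_moves --claw '[0,0,0,0]' --xyz '[[0,-0.0008,0],[0,-0.0007,0],[0,-0.0005,0],[0,0,0]]' --twist '[[0,0,-0.005],[0,0,-0.004],[0,0,-0.003],[0,0,0]]'

```text
clock: 29.15
position: [0.5465, 0.0918, 0.0655]
tool_rot: [3.137, 0.0, 1.762]
force: [10.2, -2.0, 1.2]
grip_width: 0.0204
finger_force: 29.6
```

```bash
python3 - <<'E'
from h import *
for c in("side","top"):
    f=bot.grab_frame(c)
    for d in bot.find_in(c,"tall_tube")[:5]: print(c,np.round(d["position"],3),round(d["score"],2))
print(bot.observe()["force"])
E
```

```text
side [ 0.526 -0.121  0.131] 0.6
side [0.616 0.232 0.062] 0.57
side [0.415 0.263 0.065] 0.52
top [0.53  0.317 0.084] 0.63
top [0.423 0.251 0.105] 0.49
top [0.312 0.339 0.01 ] 0.36
[10.21749989 -1.84066336  2.24440769]
```

The tube is at about 230° after two teeth. Next is the third return and stroke.

Emit:
apply_moves --claw '[0,0,0,0,0,0,0,0,0,0,0,0,0,0,0,0,0,0,0,0]' --xyz '[[0,0.0025,0],[-8e-05,0.005,0],[-8e-05,0.005,0],[-8e-05,0.005,0],[-8e-05,0.005,0],[-8e-05,0.005,0],[-8e-05,0.005,0],[-8e-05,0.005,0],[-8e-05,0.005,0],[-8e-05,0.005,0],[-8e-05,0.005,0],[-8e-05,0.005,0],[-8e-05,0.005,0],[-8e-05,0.005,0],[-8e-05,0.005,0],[-8e-05,0.005,0],[-8e-05,0.005,0],[-8e-05,0.005,0],[-8e-05,0.005,0],[0,0.0025,0]]' --twist '[[0,0,0.0155],[0,0,0.031],[0,0,0.031],[0,0,0.031],[0,0,0.031],[0,0,0.031],[0,0,0.031],[0,0,0.031],[0,0,0.031],[0,0,0.031],[0,0,0.031],[0,0,0.031],[0,0,0.031],[0,0,0.031],[0,0,0.031],[0,0,0.031],[0,0,0.031],[0,0,0.031],[0,0,0.031],[0,0,0.0155]]'

```text
clock: 31.35
position: [0.6383, 0.0814, 0.0654]
tool_rot: [3.14, -0.0, 1.172]
force: [-1.1, -4.3, 10.3]
grip_width: 0.0205
finger_force: 30.3
```

Emit:
apply_moves --claw '[0,0,0,0,0,0]' --xyz '[[0,0.0015,0],[0,0.0012,0],[0,0.001,0],[0,0.001,0],[0,0.0007,0],[0,0,0]]' --twist '[[0,0,0.0093],[0,0,0.0075],[0,0,0.006],[0,0,0.006],[0,0,0.004],[0,0,0]]'

```text
clock: 31.95
position: [0.6424, 0.0796, 0.0654]
tool_rot: [3.141, 0.0, 1.141]
force: [-4.9, -3.3, 11.8]
grip_width: 0.0205
finger_force: 30.5
```

Emit:
apply_moves --claw '[0,0,0]' --xyz '[[-0.0003,0.0007,0],[0,0.0006,0],[0,0,0]]' --twist '[[0,0,0.004],[0,0,0.003],[0,0,0]]'

```text
clock: 32.25
position: [0.643, 0.0793, 0.0654]
tool_rot: [3.142, 0.0, 1.134]
force: [-7.9, -1.7, 13.1]
grip_width: 0.0205
finger_force: 30.7
```

Emit:
apply_moves --claw '[0,0,0,0,0,0,0,0,0,0,0,0,0,0,0,0,0,0,0,0]' --xyz '[[0,-0.0025,0],[-6e-05,-0.005,0],[-6e-05,-0.005,0],[-6e-05,-0.005,0],[-6e-05,-0.005,0],[-6e-05,-0.005,0],[-6e-05,-0.005,0],[-6e-05,-0.005,0],[-6e-05,-0.005,0],[-6e-05,-0.005,0],[-6e-05,-0.005,0],[-6e-05,-0.005,0],[-6e-05,-0.005,0],[-6e-05,-0.005,0],[-6e-05,-0.005,0],[-6e-05,-0.005,0],[-6e-05,-0.005,0],[-6e-05,-0.005,0],[-6e-05,-0.005,0],[0,-0.0025,0]]' --twist '[[0,0,-0.0155],[0,0,-0.031],[0,0,-0.031],[0,0,-0.031],[0,0,-0.031],[0,0,-0.031],[0,0,-0.031],[0,0,-0.031],[0,0,-0.031],[0,0,-0.031],[0,0,-0.031],[0,0,-0.031],[0,0,-0.031],[0,0,-0.031],[0,0,-0.031],[0,0,-0.031],[0,0,-0.031],[0,0,-0.031],[0,0,-0.031],[0,0,-0.0155]]'

```text
clock: 34.25
position: [0.5518, 0.0927, 0.0654]
tool_rot: [3.138, 0.0, 1.724]
force: [3.7, -1.0, 6.1]
grip_width: 0.0205
finger_force: 30.1
```

Emit:
apply_moves --claw '[0,0,0,0,0]' --xyz '[[0,-0.0015,0],[0,-0.0012,0],[0,-0.001,0],[0,-0.0008,0],[0,0,0]]' --twist '[[0,0,-0.0093],[0,0,-0.0075],[0,0,-0.006],[0,0,-0.005],[0,0,0]]'

```text
clock: 34.75
position: [0.5476, 0.092, 0.0654]
tool_rot: [3.138, 0.0, 1.751]
force: [2.8, -2.1, 6.8]
grip_width: 0.0206
finger_force: 30.1
```

Emit:
apply_moves --claw '[0,0,0,0]' --xyz '[[0,-0.0008,0],[0,-0.0007,0],[0,-0.0005,0],[0,0,0]]' --twist '[[0,0,-0.005],[0,0,-0.004],[0,0,-0.003],[0,0,0]]'

```text
clock: 35.15
position: [0.5465, 0.0918, 0.0655]
tool_rot: [3.137, 0.0, 1.762]
force: [9.9, -0.4, 1.8]
grip_width: 0.0206
finger_force: 29.7
```

```bash
python3 - <<'E'
from h import *
R=lambda i,w,h:cv2.resize(i,(w,h),interpolation=cv2.INTER_CUBIC)
fs={}
for c in("side","top"):
    f=fs[c]=bot.grab_frame(c)
    for d in bot.find_in(c,"tall_tube")[:5]: print(c,np.round(d["position"],3),round(d["score"],2))
    a=np.radians(269.5);P=[.575+.075*np.cos(a),-.067+.075*np.sin(a),.162]
    print("reader spot top px",proj(f,P),"6.5deg short",proj(f,[.575+.075*np.cos(a-.113),-.067+.075*np.sin(a-.113),.162]))
cv2.imwrite("pics/m1.png",np.hstack([R(fs["side"]["img"][155:245,255:375,::-1],400,300),R(fs["top"]["img"][135:240,270:410,::-1],400,300)]))
print(bot.observe()["force"])
E
```

```text
side [0.614 0.232 0.063] 0.66
side [0.418 0.263 0.066] 0.52
reader spot top px [np.float64(321.87352748192245), np.float64(159.4395312022358)] 6.5deg short [np.float64(324.4540010504565), np.float64(159.82436421849386)]
top [0.421 0.256 0.102] 0.59
reader spot top px [np.float64(354.3409792966361), np.float64(178.30222862593072)] 6.5deg short [np.float64(354.26344785063526), np.float64(181.20865522035695)]
[10.15039416 -1.21711255  2.61160776]
```

View pics/m1.png

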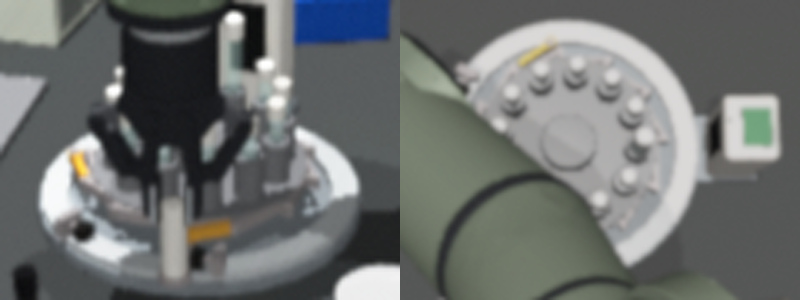

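The tall tube's cap is at side px (325,160) and top px (355,182), in front of the reader about 7° short of its middle, which is the nearest tooth. I'll ease off the stop, open, and retreat upward.

Emit:
apply_moves --claw '[0,0,0.05,0.05,0.05,0.05,0.05,0.05,0.05,0.05,0.05,0.05,0.05,0.05]' --xyz '[[0,0.001,0],[0,0,0],[0,0,0],[0,0,0],[0,0,0],[0,0,0],[0,0,-0.01],[0,0,-0.025],[0,0,-0.03],[0,0,-0.03],[0,0,-0.03],[0,0,-0.03],[0,0,-0.03],[0,0,0]]' --twist '[[0,0,0.005],[0,0,0],[0,0,0],[0,0,0],[0,0,0],[0,0,0],[0,0,0],[0,0,0],[0,0,0],[0,0,0],[0,0,0],[0,0,0],[0,0,0],[0,0,0]]'

```text
clock: 36.75
position: [0.5465, 0.0927, 0.2533]
tool_rot: [3.136, 0.0, 1.758]
force: [0.0, -0.1, 0.4]
grip_width: 0.0502
finger_force: 0.0
```

```bash
python3 - <<'E'
from h import *
f=bot.grab_frame("side");g=bot.grab_frame("top");s=bot.observe();print(s["position"],s["force"],s["grip_width"],s["clock"])
# white-cap centroid near expected places
for fr,P in((f,(325,160)),(g,(355,181))):
    im=fr["img"].astype(int);u,v=P;w=im[v-6:v+7,u-7:u+8].min(2);m=w>185
    y,x=np.nonzero(m);q=(u-7+x.mean(),v-6+y.mean());print(q,m.sum(),ray(fr,*q,.155 if fr is f else .162))
E
```

```text
[0.54521719 0.09193654 0.24970036] [-0.63751259 -0.69717251 -0.36989036] 0.04976479390227653 36.85
(np.float64(324.09090909090907), np.float64(160.1818181818182)) 22 [ 0.57057378 -0.153458    0.155     ]
(np.float64(355.60714285714283), np.float64(181.96428571428572)) 28 [ 0.56359251 -0.14522053  0.162     ]
```

```bash
python3 -c "
from workcell import bot
print(bot.job_done())"
```

```text
the job is handed in; nothing more can be done
None
```

The tall tube stands in the cup and was pumped three teeth round to the reader, about 8–10 mm short of the window's middle by my measurement (limit 16 mm). I let go of the lever and handed the job in at about 37 s; the hand-in returned no verdict.

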